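Tidy the paint bench and close the cleaner pot with its cap cracked open

TASK

Close down the painting bench: first put the stray red paint bottle into the blue bin with the other bottle and the orange-handled file into the yellow bin with the other tool. Then screw the black cap of the amber cleaner pot clockwise until it bottoms out, and from there back it off a quarter turn so that the pot can breathe. Finish while still gripping the cap in that position, and leave the other things on the bench where they are.

Things in the scene. Friction and masses are not known exactly. Their poses are not given: they have to be found in the camera images.
- paint_bottle: Stray dropper bottle standing on the bench: red round body 25 mm across and 50 mm high, black nozzle cap above it (19 mm across, tapering) to 76 mm overall; about 25 g. Origin at the centre of its underside, z up its axis.
- file: Stray hobby file lying flat on the bench, about 40 g: orange handle 70 mm long, 14 mm wide and 12 mm high, and a thin steel blade 9 mm wide going on from it. Its x axis runs from handle to blade tip, overall from x = -65 to +65 mm (the handle from -65 to +5 mm); origin on its underside, z up.
- file_grip (a point): Point in the middle of the file's orange handle (25 mm towards the handle end from the file's origin, 6 mm above its underside), close to the centre of mass; same axes as the file. Pinch across the 14 mm width here.
- bottle_bin: Blue open bin for paint bottles, fixed to the bench: 190 mm (its x) by 130 mm (its y) by 45 mm high, walls and floor 5 mm thick. Origin at the centre of its underside. The bins may swap sides. A green dropper bottle stands in its corner near x = -60, y = -35 mm in the bin's frame (nudging it is allowed); the +x half is free.
- tool_bin: Yellow open bin for tools, fixed to the bench: 190 mm (its x) by 130 mm (its y) by 45 mm high, walls and floor 5 mm thick. Origin at the centre of its underside. A silver craft knife, 145 by 11 mm, lies in it along x near y = -45 mm in the bin's frame (nudging it is allowed); from y = -25 mm to the +y wall it is free.
- pot_cap: Round ribbed black screw cap of the cleaner pot, 46 mm across and 28 mm high, a white stripe from its centre to its rim on top. Origin at the centre of its underside, on the vertical thread axis. Already started on the thread; underside about 67 mm and top about 95 mm above the bench. The amber pot below is 64 mm across, fixed in a black base on the bench.
- cap_grip (a point): Point on the cap's axis, 16 mm above the cap's underside: the middle height to grip it, from above, across its diameter at any yaw.
- cap_turn (a joint): Turn of the cap, rad: 0 = screwed fully home (hard stop), growing as it is unscrewed (anticlockwise from above), at most 4.5; a quarter turn back from the stop is 1.57. Starts between 1.8 and 3.6 and stays where left; turning takes about 0.06 N m, rising sharply at the stop; the cap sinks about 4 mm a full turn.
- paint_jar: Bystander: small white paint jar, 32 mm across, 36 mm high; origin under its centre. Leave it alone.
- tape_roll: Bystander: yellow roll of tape lying flat, 64 mm across, 18 mm high; origin under its centre. Leave it alone.
- thinner: Bystander: white thinner bottle, 56 mm across, 150 mm high; origin under its centre. Leave it alone.
- paper_cup: Bystander: white cup, 72 mm across at the rim, 85 mm high; origin under its centre. Leave it alone.
- varnish: Bystander: glass varnish jar, 48 mm across, 75 mm high; origin under its centre. Leave it alone.
Mind the look-alikes: they are no part of the job. Several things have the shape of the file; the one meant has the colours described above. Of the things that look like the paint_bottle, the smaller one is meant.

How it is judged (in metres and radians):
On the way, in this order (a step that is already met when the one before it is completed fails the run):
1. the red bottle is in the blue bin and the file in the yellow bin, both let go (x of paint_bottle in the frame of bottle_bin between -0.092 and 0.092 m and y of paint_bottle in the frame of bottle_bin between -0.062 and 0.062 m and z of paint_bottle in the frame of bottle_bin below 0.035 m and contact force between the fingers and paint_bottle below 0.1 N and linear speed of each of paint_bottle, file below 0.03 m/s and x of file in the frame of tool_bin between -0.092 and 0.092 m and y of file in the frame of tool_bin between -0.062 and 0.062 m and z of file in the frame of tool_bin below 0.035 m and contact force between the fingers and file below 0.1 N), for 0.2 s.
2. the cap is screwed home against its stop (value of joint cap_turn below 0.1 rad), for 0.1 s.
At the end, for the whole second after the job is handed in: Red bottle inside the blue bin, file inside the yellow bin, both released and at rest; the cap, having been within 0.1 rad of its stop, stands still 1.57 rad (within 0.3) back from it, and the fingers still grip it (over 2 N, TCP within 25 mm of its middle) (all of step 1 and value of joint cap_turn between 1.27 and 1.87 rad and velocity of joint cap_turn between -0.1 and 0.1 rad/s and contact force between the fingers and pot_cap above 2 N and distance between the grasp point and cap_grip below 0.025 m); the arm keeps its last pose, push and grip.
It fails at once if a bystander is moved by more than 30 mm (distance of any of paint_jar, tape_roll, thinner, paper_cup, varnish from where it was at the start of the episode above 0.03 m).
It also fails if it takes over 72 s, if anything falls off the work surface, if the arm or the gripper's body presses on something with over 40 N, if the wrist force passes 120 N, or if a joint passes its speed limit or range.

ROBOT

A 6-joint arm with a two-finger parallel gripper is mounted at the origin on the work surface. World frame = base frame: x ahead of the robot, y to its left, z up, the work surface at z = 0. Lengths are in m, angles in degrees, forces in N, time in s.
With the tool pointing down it reaches from about 0.3 to 0.75 m from the base axis. Payload 8.5 kg.
Tool frame: the origin (TCP) lies between the finger pads, 19 mm behind the fingertips; this is the grasp point; z points along the fingers, y is the line along which they close (so a half turn about z gives the same grasp; the last joint's range is limited). The gripper opens to 85 mm and grips with 20 to 120 N. Pads are 22 mm wide; open, the fingers measure 114 mm over their backs; the gripper's body (76 mm by 85 mm) begins 54 mm behind the grasp point. The pads swing forward as they close: fully open they stand 13 mm farther back than shut.
Start: joints at [54.013, 21.807, 74.336, -0, 83.858, -12.336], TCP at [0.221, 0.504, 0.25] pointing down, gripper open.
Joint ranges: [-178.18, 178.18], [-50.72, 133.34], [12.68, 142.11], [-81.47, 261.47], [9.98, 163.14], [-165.26, 165.26]. Speed limits (degrees/s): [136.94, 136.94, 180, 180, 180, 180].

INTERFACE

Orientations are given as a 3x3 rotation matrix whose columns are the frame's x, y, z axes.
In Python, from rig import env, optics gives the robot as it stands.
- The arm moves only by the shell command python3 -m jog 'ROWS' [OPENING] [FORCE]. ROWS is JSON, a list of rows, each an object with "linear": the shift along the tool's x, y, z in units of 40 mm (1.0 is 40 mm), a list of three; "roll": the turn about the tool's z in units of 5 degrees (1.0 is 5 degrees). A call has 1 to 12 rows; each row shifts and turns the commanded pose from where the row before left it, along the tool's axes as they then stand; what a row does not reach is not made up. A row lasts 1/12 s, in which the tool goes at most 41.7 mm and 7.16 degrees, less where a joint would pass 70% of its speed; a pose out of reach is approached as far as the arm can. A call is refused whole if a number of a shift passes 1 or a number of a turn 1, either way. A call with a gripper value outside its range is refused whole. OPENING is the opening, from -1 (shut) to 1 (fully open), set as the call begins (- or left out, the last holds). The fingers move at their own pace and stop on an object; FORCE is the grip in N (left out, the last holds). Time passes only in rows, so rows that do not move let the fingers close. It gives the time, the measured TCP pose, the force, the opening and the grip force at its end, in the units of the state.
- env.observe(): the state, without advancing time (a new reading comes with each control period).
- optics.get_image(name): name is "side" or "top" or "wrist"; returns the picture (480x640x3 uint8, red, green, blue); there is no depth.
- optics.calibration(name): a dict with "fov_y" (degrees; the focal length in pixels is half the picture's height over the tangent of half this angle, whatever the lens; pixels are square), "cx", "cy" (the principal point, pixels), "D" ([k1, k2, p1, p2, k3] as OpenCV has them; the pictures are not rectified), "T" (4x4, takes a point from camera to world coordinates). Camera axes: x right, y down, z forward; pixel columns grow to the right and rows downward; lengths in m; the calibration is good to about 2 mm. A picture is of the moment at which its call begins: read the wrist's pose just before it. calibration takes no time and is no camera call; for the wrist camera it gives the pose at the moment of the call.
- env.close_job(): hands the job in; it is judged then, once.
The state is a dict: "time_s": time; "q": joint angles; "qvel": joint speeds; "joint_efforts": joint torques, N m; "position": TCP position; "tool_rot": TCP orientation; "ft_force": force on the tool from outside, world axes, zero at the start; "wrist_torque": the same for the moment, N m; "grip_width": finger opening in m; "gripper_force": force on a finger pad.
Only numpy, scipy, OpenCV 4.12 (cv2) and the standard library are available. Lean on these libraries where they do the work, as an engineer would, in place of code of your own. Each camera call takes 0.05 s, during which the arm holds its last target. There are 200 camera calls.

## Working session

There is one attempt and no reset: what is moved stays moved. The work goes in short steps, Python scripts to look and compute and a shell command to move; the robot and the scene stay as the last step left them, time stands still between calls to the robot, and variables do not carry over. Pictures are saved under pics/ and viewed, at most 10 in all, crops included, and the job is handed in when it is done.

```bash
ls; mkdir -p pics; python3 - <<'E'
from rig import env, optics
import cv2, numpy as np
s=env.observe(); print(s['time_s'],s['position'],np.round(s['tool_rot'],3),s['grip_width'])
for n in ("top","side"):
    im=optics.get_image(n); cv2.imwrite(f'pics/{n}0.png',im[:,:,::-1]); c=optics.calibration(n); print(n,c['fov_y'],c['cx'],c['cy'],c['D'],np.round(c['T'],3).tolist())
E
```

```text
pics
0.0 [0.22048491 0.50359258 0.24942121] [[-0.916  0.401 -0.001]
 [ 0.401  0.916 -0.001]
 [ 0.    -0.001 -1.   ]] 0.08527287551901139
top 53.89426610117025 317.93043995372204 247.044820186976 [-0.08577946  0.          0.          0.          0.        ] [[-0.002, -0.988, 0.154, 0.273], [-1.0, 0.001, -0.008, -0.033], [0.007, -0.154, -0.988, 1.562], [0.0, 0.0, 0.0, 1.0]]
side 49.863350064893154 317.21339683828626 247.39115098029274 [-0.06001336  0.          0.          0.          0.        ] [[0.998, -0.045, 0.044, 0.412], [-0.063, -0.674, 0.736, -1.011], [-0.003, -0.737, -0.675, 0.966], [0.0, 0.0, 0.0, 1.0]]
```

View pics/top0.png

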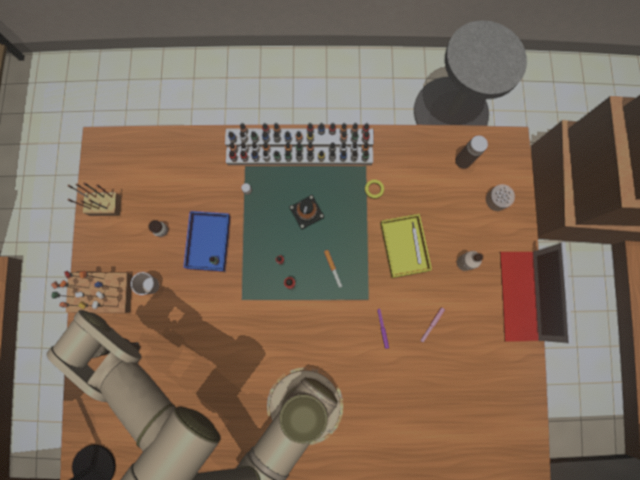

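View pics/side0.png

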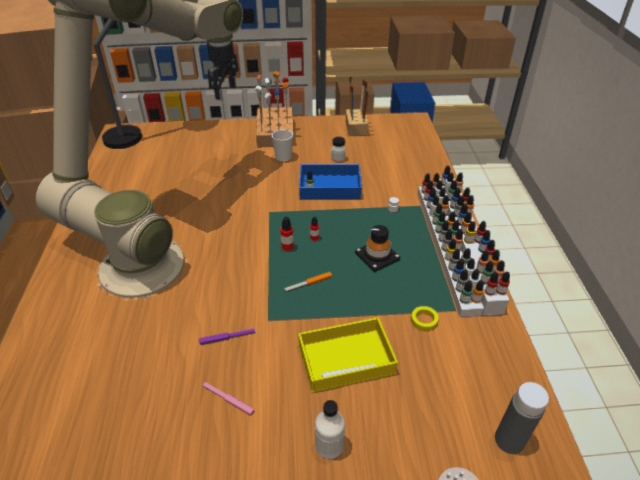

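The top view shows two red bottles: the smaller at (280,260) and a bigger one at (290,283). In the side view they are at (315,229) and (287,235). The file-shaped things in the top view are orange at (333,268), purple at (383,328) and pink at (432,324). The orange one and the smaller red bottle fit the description. I'll confirm both in a crop while measuring.

```bash
cat > h.py <<'E'
from rig import env, optics
import cv2, numpy as np
def K(c):
    f=240/np.tan(np.radians(c['fov_y']/2)); return np.array([[f,0,c['cx']],[0,f,c['cy']],[0,0,1]])
def ray(c,uv):
    T=np.array(c['T']); p=cv2.undistortPoints(np.array([[uv]],float),K(c),np.array(c['D']))[0,0]
    return T[:3,3],T[:3,:3]@np.array([p[0],p[1],1])
def plane(c,uv,z):
    o,d=ray(c,uv); return o+d*(z-o[2])/d[2]
def two(c1,u1,c2,u2):
    o1,d1=ray(c1,u1);o2,d2=ray(c2,u2)
    s=np.linalg.lstsq(np.c_[d1,-d2],o2-o1,rcond=None)[0]
    a=o1+d1*s[0];b=o2+d2*s[1]; return (a+b)/2,np.linalg.norm(a-b)
def blobs(im,lo,hi,amin=15,roi=None):
    m=cv2.inRange(cv2.cvtColor(im,cv2.COLOR_RGB2HSV),lo,hi)
    if roi: k=np.zeros_like(m);x0,y0,x1,y1=roi;k[y0:y1,x0:x1]=1;m=m*k
    cs=cv2.findContours(m,cv2.RETR_EXTERNAL,cv2.CHAIN_APPROX_NONE)[0]
    return [(c,cv2.contourArea(c),np.array(cv2.minAreaRect(c)[0])) for c in cs if cv2.contourArea(c)>=amin]
E
python3 - <<'E'
from h import *
np.set_printoptions(precision=3,suppress=True)
R={n:cv2.imread(f'pics/{n}0.png')[:,:,::-1].copy() for n in('top','side')}
C={n:optics.calibration(n) for n in R}
roi={'top':(160,150,450,310),'side':(260,150,460,400)}
z={'red':.04,'orange':.012,'blue':.045,'yellow':.045}
col={'red':((0,150,60),(5,255,255)),'orange':((8,150,120),(18,255,255)),'blue':((105,150,60),(125,255,255)),'yellow':((26,150,100),(34,255,255))}
for k,(lo,hi) in col.items():
  for n in R:
    for c,a,m in blobs(R[n],lo,hi,8,roi[n]):
      r=cv2.minAreaRect(c); print(k,n,int(a),m,'z',z[k],plane(C[n],m,z[k])[:2], 'box',[plane(C[n],p,z[k])[:2].tolist() if 0 else np.round(plane(C[n],p,z[k])[:2],3).tolist() for p in cv2.boxPoints(r)] if k!='red' else '')
t=cv2.resize(R['top'][240:300,260:350],None,fx=4.4,fy=4.4,interpolation=2); s=cv2.resize(R['side'][205:300,270:400],None,fx=3,fy=3,interpolation=2)
h=min(len(t),len(s)); cv2.imwrite('pics/crop.png',np.hstack([t[:h],s[:h]])[:,:,::-1])
E
```

```text
red side 56 [287.535 246.847] z 0.04 [0.395 0.005] box 
red side 24 [314.5 238. ] z 0.04 [0.469 0.036] box 
red side 63 [286.311 231.299] z 0.04 [0.393 0.069] box 
red side 26 [314. 227.] z 0.04 [0.47  0.082] box 
red side 9 [424.7 183.1] z 0.04 [0.823 0.268] box 
orange top 18 [329.172 259.431] z 0.012 [ 0.473 -0.082] box [[0.5, -0.068], [0.503, -0.074], [0.447, -0.096], [0.444, -0.09]]
orange side 91 [424.5 318. ] z 0.012 [ 0.715 -0.238] box [[0.699, -0.224], [0.736, -0.227], [0.73, -0.251], [0.694, -0.249]]
orange side 105 [318.65 277.45] z 0.012 [ 0.472 -0.086] box [[0.438, -0.09], [0.503, -0.065], [0.505, -0.083], [0.441, -0.107]]
orange side 124 [377.945 244.521] z 0.012 [0.643 0.028] box [[0.609, 0.013], [0.618, 0.058], [0.678, 0.044], [0.667, -0.0]]
orange side 9 [443.647 205.491] z 0.012 [0.867 0.189] box [[0.853, 0.187], [0.863, 0.206], [0.881, 0.19], [0.871, 0.172]]
orange side 23557 [359.5 274.5] z 0.012 [ 0.578 -0.083] box [[0.309, 0.539], [0.998, 0.494], [0.741, -0.459], [0.327, -0.43]]
blue side 10 [457.  269.5] z 0.045 [ 0.821 -0.114] box [[0.818, -0.105], [0.828, -0.106], [0.824, -0.123], [0.813, -0.123]]
blue side 8 [454.6 198.3] z 0.045 [0.892 0.179] box [[0.884, 0.179], [0.89, 0.191], [0.901, 0.179], [0.894, 0.168]]
blue side 1909 [330.  181.5] z 0.045 [0.531 0.288] box [[0.443, 0.386], [0.635, 0.373], [0.613, 0.199], [0.436, 0.211]]
yellow side 4137 [347.382 348.473] z 0.045 [ 0.518 -0.338] box [[0.412, -0.288], [0.62, -0.249], [0.619, -0.385], [0.428, -0.417]]
yellow side 414 [424.5 316. ] z 0.045 [ 0.706 -0.259] box [[0.683, -0.227], [0.742, -0.231], [0.728, -0.29], [0.671, -0.286]]
```

View pics/crop.png

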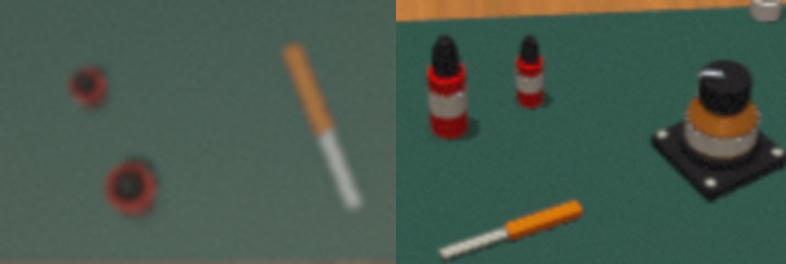

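The crop confirms it: the smaller red bottle is at top (280,259.5) and side (314.5,233), and the orange-handled file runs from (326,250) to (341,287) in the top view. Top colours are dimmer, so I'll use looser masks there.

```bash
python3 - <<'E'
from h import *
np.set_printoptions(precision=3,suppress=True)
im=cv2.imread('pics/top0.png')[:,:,::-1].copy(); sd=cv2.imread('pics/side0.png')[:,:,::-1].copy()
c=optics.calibration('top');cs=optics.calibration('side')
for k,lo,hi,z,roi in [('red',(0,70,40),(8,255,255),.045,(265,250,300,275)),('red2',(170,60,40),(180,255,255),.045,(265,250,300,275)),('orange',(5,90,60),(20,255,255),.012,(315,240,350,280)),('blue',(100,130,40),(125,255,255),.045,(170,200,240,280)),('yellow',(24,130,70),(36,255,255),.045,(375,205,440,285))]:
  for ct,a,m in blobs(im,lo,hi,4,roi):
    b=cv2.boxPoints(cv2.minAreaRect(ct)); print(k,int(a),m,plane(c,m,z)[:2],'box',np.round([plane(c,p,z)[:2] for p in b],3).tolist())
print('bottle tip two',two(c,(279.3,258.5),cs,(314.5,219)), 'mid',two(c,(280,259.8),cs,(314.3,232.5)),plane(c,(280,259.8),.045),plane(c,(279.3,258.5),.076))
# cap: dark blob
for ct,a,m in blobs(sd,(0,0,0),(180,255,50),30,(360,220,400,250)): print('cap side',a,m,plane(cs,m,.085))
print('cap top',plane(c,(308,209),.095), 'green',plane(c,(214,261),.06),'knife',plane(c,(413,234),.01),plane(c,(420,263),.01))
for n,p in [('tape',(375,188)),('jar',(246,188)),('varnish',(157,228)),('cup',(143,284)),('thin',(472,260))]: print(n,plane(c,p,.04))
E
```

```text
red 28 [279.75 259.25] [0.47  0.079] box [[0.469, 0.096], [0.487, 0.078], [0.471, 0.062], [0.453, 0.08]]
orange 72 [329.172 259.431] [ 0.473 -0.082] box [[0.503, -0.063], [0.508, -0.077], [0.444, -0.101], [0.439, -0.088]]
blue 1711 [207.856 241.436] [0.529 0.315] box [[0.445, 0.377], [0.625, 0.367], [0.613, 0.252], [0.434, 0.265]]
yellow 70 [391.212 250.558] [ 0.498 -0.284] box [[0.557, -0.257], [0.563, -0.289], [0.44, -0.31], [0.434, -0.279]]
yellow 823 [405.758 245.238] [ 0.515 -0.332] box [[0.597, -0.25], [0.625, -0.381], [0.435, -0.413], [0.409, -0.284]]
bottle tip two (array([0.47 , 0.079, 0.071]), np.float64(0.0023273641482282116)) mid (array([0.471, 0.08 , 0.021]), np.float64(0.0006881809107071781)) [0.468 0.078 0.045] [0.468 0.078 0.076]
cap side 198.5 [379.  233.5] [ 0.634 -0.009  0.085]
cap top [ 0.625 -0.013  0.095] green [0.462 0.289 0.06 ] knife [ 0.559 -0.365  0.01 ] [ 0.461 -0.385  0.01 ]
tape [ 0.71  -0.236  0.04 ]
jar [0.71  0.195 0.04 ]
varnish [0.575 0.488 0.04 ]
cup [0.39  0.525 0.04 ]
thin [ 0.467 -0.551  0.04 ]
```

```bash
python3 -m jog '[{"linear":[0,0,0.3],"roll":-0.944},{"linear":[0,0,0.3],"roll":-0.944},{"linear":[0,0,0.3],"roll":-0.944},{"linear":[0,0,0.3],"roll":-0.944},{"linear":[0,0,0.3],"roll":-0.944},{"linear":[0,0,0],"roll":0}]' 1 30
python3 -m jog '[{"linear":[-0.52,-0.885,0],"roll":0},{"linear":[-0.52,-0.885,0],"roll":0},{"linear":[-0.52,-0.885,0],"roll":0},{"linear":[-0.52,-0.885,0],"roll":0},{"linear":[-0.52,-0.885,0],"roll":0},{"linear":[-0.52,-0.885,0],"roll":0},{"linear":[-0.52,-0.885,0],"roll":0},{"linear":[-0.52,-0.885,0],"roll":0},{"linear":[-0.52,-0.885,0],"roll":0},{"linear":[-0.52,-0.885,0],"roll":0},{"linear":[-0.52,-0.885,0],"roll":0},{"linear":[0,0,0],"roll":0}]'
python3 - <<'E'
from h import *
np.set_printoptions(precision=3,suppress=True)
s=env.observe();print(s['q'],s['position'],s['tool_rot'])
c=optics.calibration('wrist');cv2.imwrite('pics/w1.png',optics.get_image('wrist')[:,:,::-1]);print(c)
E
```

```text
time_s: 0.6
position: [0.22, 0.5029, 0.1876]
tool_rot: [[-1.0, -0.002, -0.003], [-0.002, 1.0, -0.004], [0.003, -0.004, -1.0]]
ft_force: [0.2, 0.1, 0.3]
grip_width: 0.0853
gripper_force: 0.0
time_s: 1.6
position: [0.4526, 0.109, 0.1906]
tool_rot: [[-1.0, 0.01, 0.003], [0.01, 1.0, -0.001], [-0.003, -0.001, -1.0]]
ft_force: [-0.1, -0.4, -0.4]
grip_width: 0.0854
gripper_force: 0.0
[ -1.043  16.701  92.984  -0.084  70.164 -90.452] [0.453 0.109 0.191] [[-1.     0.01   0.003]
 [ 0.01   1.    -0.001]
 [-0.003 -0.001 -1.   ]]
{'fov_y': 68.1813072802322, 'cx': 318.4300702206464, 'cy': 244.99815046751144, 'D': array([-0.051,  0.   ,  0.   ,  0.   ,  0.   ]), 'T': array([[ 0.009,  0.956,  0.292,  0.379],
       [ 1.   , -0.009, -0.004,  0.11 ],
       [-0.001,  0.292, -0.956,  0.314],
       [ 0.   ,  0.   ,  0.   ,  1.   ]])}
```

View pics/w1.png

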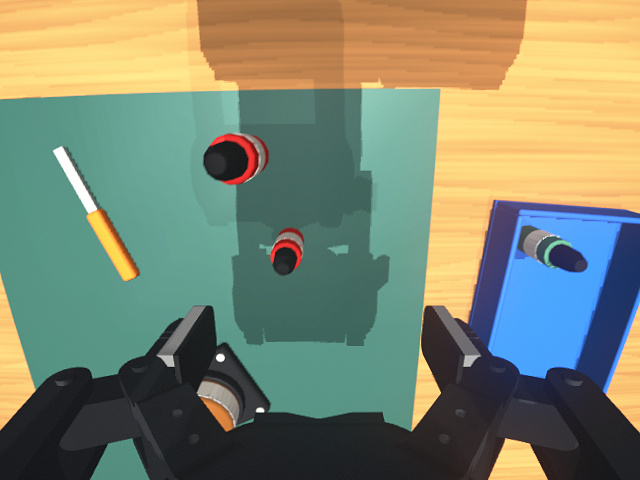

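The wrist view shows the small bottle with its nozzle tip at (284,266) and red body around (287,245). The bigger red bottle is at (235,158). The file handle runs from (93,212) to (133,275), and the green bottle in the blue bin is at (550,247).

```bash
python3 - <<'E'
from h import *
np.set_printoptions(precision=4,suppress=True)
c=optics.calibration('wrist')
im=cv2.imread('pics/w1.png')[:,:,::-1].copy()
m=cv2.inRange(cv2.cvtColor(im,cv2.COLOR_RGB2HSV),(0,0,0),(180,255,45)); m[:,:265]=0;m[:,310:]=0;m[:230]=0;m[285:]=0
print('tip',plane(c,(284,266),.076),'tip2')
for ct,a,mm in blobs(im,(8,150,120),(20,255,255),200,(80,190,150,300)):
    r=cv2.minAreaRect(ct);b=cv2.boxPoints(r);P=np.array([plane(c,p,.010)[:2] for p in b]);print(a,'handle',P.mean(0),P, np.linalg.norm(P-np.roll(P,1,0),axis=1))
print('base bottom',plane(c,(291,229),0), 'big',plane(c,(215,162),.1))
print('cap dia?')
for p in [(494,201),(640,213)]: print(plane(c,p,.045))
E
```

```text
tip [0.4652 0.0869 0.076 ] tip2
484.5 handle [ 0.4687 -0.0761] [[ 0.4403 -0.0966]
 [ 0.4324 -0.0803]
 [ 0.4965 -0.0553]
 [ 0.5055 -0.0721]] [0.0696 0.0181 0.0687 0.0191]
base bottom [0.4573 0.0865 0.    ] big [0.3906 0.0508 0.1   ]
cap dia?
[0.4247 0.2477 0.045 ]
[0.4343 0.3716 0.045 ]
```

Both wrist estimates are about (-4,+6) mm off the top view, probably because the arm was still settling. I'll shift over the bottle, let it settle and measure again.

```bash
python3 -m jog '[{"linear":[-0.3,-0.35,0],"roll":0},{"linear":[-0.2,-0.35,0],"roll":0},{"linear":[0,0,0.5],"roll":0},{"linear":[0,0,0],"roll":0},{"linear":[0,0,0],"roll":0},{"linear":[0,0,0],"roll":0},{"linear":[0,0,0],"roll":0}]'
python3 - <<'E'
from h import *
np.set_printoptions(precision=4,suppress=True)
s=env.observe();c=optics.calibration('wrist');im=optics.get_image('wrist');s2=env.observe();print(s['position'],s2['position'],s['tool_rot'][:,0])
cv2.imwrite('pics/w2.png',im[:,:,::-1])
for ct,a,mm in blobs(im,(8,150,120),(20,255,255),200,(0,150,250,350)):
    b=cv2.boxPoints(cv2.minAreaRect(ct));P=np.array([plane(c,p,.010)[:2] for p in b]);print(a,'handle',P.mean(0),P)
R=blobs(im,(0,150,60),(6,255,255),60)
for ct,a,mm in R: print('red',a,mm,plane(c,mm,.03), cv2.boundingRect(ct))
E
```

```text
time_s: 2.23
position: [0.4691, 0.0868, 0.1709]
tool_rot: [[-1.0, 0.0, 0.001], [0.0, 1.0, 0.0], [-0.001, 0.0, -1.0]]
ft_force: [-0.4, -0.5, -0.3]
grip_width: 0.0852
gripper_force: 0.0
[0.4691 0.0868 0.1709] [0.4691 0.0867 0.1708] [-1.      0.0004 -0.0011]
541.5 handle [ 0.4714 -0.0792] [[ 0.4428 -0.0992]
 [ 0.4355 -0.0835]
 [ 0.4993 -0.0588]
 [ 0.5078 -0.0752]]
red 306.0 [312.1153 239.734 ] [0.4717 0.0822 0.03  ] (296, 225, 33, 31)
red 713.5 [260.5717 133.5692] [0.3927 0.0457 0.03  ] (234, 105, 53, 57)
```

View pics/w2.png

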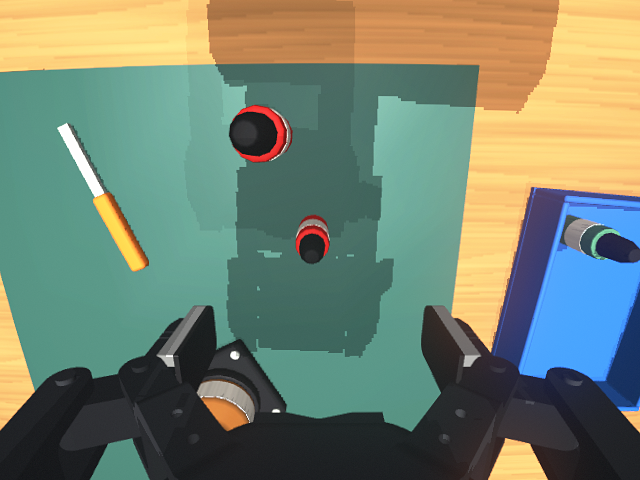

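The settled view puts the small bottle at about (0.470, 0.081), agreeing with the top view. The handle centre is about (0.472, -0.080). I'm grasping the bottle.

```bash
python3 -m jog '[{"linear":[0,-0.15,0.5],"roll":0},{"linear":[0,0,0.7],"roll":0},{"linear":[0,0,0.7],"roll":0},{"linear":[0,0,0.7],"roll":0},{"linear":[0,0,0.5],"roll":0},{"linear":[0,0,0.25],"roll":0},{"linear":[0,0,0],"roll":0},{"linear":[0,0,0],"roll":0}]' 1
python3 -m jog '[{"linear":[0,0,0],"roll":0},{"linear":[0,0,0],"roll":0},{"linear":[0,0,0],"roll":0},{"linear":[0,0,0],"roll":0},{"linear":[0,0,0],"roll":0},{"linear":[0,0,0],"roll":0},{"linear":[0,0,0],"roll":0},{"linear":[0,0,0],"roll":0}]' -1 25
```

```text
time_s: 2.95
position: [0.4692, 0.0804, 0.0364]
tool_rot: [[-1.0, 0.001, -0.0], [0.001, 1.0, 0.0], [0.0, 0.0, -1.0]]
ft_force: [0.7, -0.5, 0.2]
grip_width: 0.0852
gripper_force: 0.0
time_s: 3.62
position: [0.4692, 0.0802, 0.0364]
tool_rot: [[-1.0, 0.001, 0.001], [0.001, 1.0, -0.0], [-0.001, -0.0, -1.0]]
ft_force: [-0.6, 0.3, 6.3]
grip_width: 0.0241
gripper_force: 25.0
```

```bash
python3 -m jog '[{"linear":[0,0,-0.6],"roll":0},{"linear":[0,0,-0.9],"roll":0},{"linear":[0,0,-0.9],"roll":0},{"linear":[0,0,-0.6],"roll":0},{"linear":[-0.2,0.4,0],"roll":0},{"linear":[-0.4,0.9,0],"roll":0},{"linear":[-0.4,0.9,0],"roll":0},{"linear":[-0.4,0.9,0],"roll":0},{"linear":[-0.4,0.9,0],"roll":0},{"linear":[-0.4,0.9,0],"roll":0},{"linear":[-0.3,0.65,0],"roll":0},{"linear":[-0.08,0.25,0],"roll":0}]'
python3 -m jog '[{"linear":[0,0,0],"roll":0},{"linear":[0,0,0],"roll":0},{"linear":[0,0,0],"roll":0}]'
python3 - <<'E'
from h import *
im=optics.get_image('wrist');cv2.imwrite('pics/w3.png',im[:,:,::-1])
E
```

```text
time_s: 4.62
position: [0.5731, 0.3155, 0.1552]
tool_rot: [[-1.0, -0.002, 0.0], [-0.002, 1.0, 0.001], [-0.0, 0.001, -1.0]]
ft_force: [0.2, 0.4, -0.2]
grip_width: 0.0242
gripper_force: 24.7
time_s: 4.87
position: [0.5722, 0.3112, 0.1559]
tool_rot: [[-1.0, 0.001, -0.001], [0.001, 1.0, -0.0], [0.001, -0.0, -1.0]]
ft_force: [-0.2, -0.2, -0.3]
grip_width: 0.0245
gripper_force: 24.7
```

View pics/w3.png

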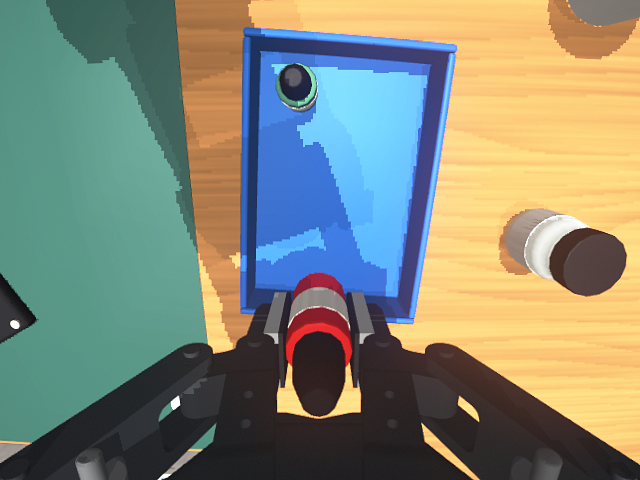

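The bottle is held upright. The blue rim corners are at (245,32), (455,47), (243,312) and (412,322), with the green bottle far off at (297,85). I'll check the rim position.

```bash
python3 - <<'E'
from h import *
np.set_printoptions(precision=4,suppress=True)
c=optics.calibration('wrist')
P=np.array([plane(c,p,.045)[:2] for p in [(245,31),(455,46),(412,323),(242,313)]]);print(P,P.mean(0))
E
```

```text
[[0.4367 0.2677]
 [0.4445 0.394 ]
 [0.6308 0.3809]
 [0.6223 0.2548]] [0.5336 0.3244]
```

```bash
python3 -m jog '[{"linear":[0,0.25,0.3],"roll":0},{"linear":[0,0,0.7],"roll":0},{"linear":[0,0,0.7],"roll":0},{"linear":[0,0,0.6],"roll":0},{"linear":[0,0,0.3],"roll":0},{"linear":[0,0,0.18],"roll":0},{"linear":[0,0,0],"roll":0},{"linear":[0,0,0],"roll":0}]'
python3 -m jog '[{"linear":[0,0,0],"roll":0},{"linear":[0,0,0],"roll":0},{"linear":[0,0,0],"roll":0},{"linear":[0,0,0],"roll":0},{"linear":[0,0,0],"roll":0}]' 0.1
python3 -m jog '[{"linear":[0,0,-0.4],"roll":0},{"linear":[0,0,-0.8],"roll":0},{"linear":[0,0,-0.9],"roll":0},{"linear":[0,0,-0.9],"roll":0},{"linear":[0,0,-0.4],"roll":0},{"linear":[0,0,0],"roll":0},{"linear":[0,0,0],"roll":0}]' 
python3 - <<'E'
from h import *
im=optics.get_image('wrist');cv2.imwrite('pics/w4.png',im[:,:,::-1])
c=optics.calibration('wrist')
for ct,a,mm in blobs(im,(0,150,60),(6,255,255),60): print('red',a,mm,plane(c,mm,.03), cv2.boundingRect(ct))
E
```

```text
time_s: 5.58
position: [0.573, 0.3222, 0.0457]
tool_rot: [[-1.0, 0.001, 0.001], [0.001, 1.0, 0.001], [-0.001, 0.001, -1.0]]
ft_force: [0.5, -0.4, -0.4]
grip_width: 0.0249
gripper_force: 24.7
time_s: 6.0
position: [0.5726, 0.3221, 0.0452]
tool_rot: [[-1.0, 0.001, 0.001], [0.001, 1.0, 0.0], [-0.001, 0.0, -1.0]]
ft_force: [-0.1, -0.4, -1.0]
grip_width: 0.0472
gripper_force: 0.0
time_s: 6.58
position: [0.5725, 0.3221, 0.1815]
tool_rot: [[-1.0, 0.001, 0.002], [0.001, 1.0, 0.001], [-0.002, 0.001, -1.0]]
ft_force: [-1.0, -1.0, -1.0]
grip_width: 0.0471
gripper_force: 0.0
```

```bash
python3 -m jog '[{"linear":[0.1,-0.5,0],"roll":0},{"linear":[0.23,-0.95,0],"roll":0},{"linear":[0.23,-0.95,0],"roll":0},{"linear":[0.23,-0.95,0],"roll":0},{"linear":[0.23,-0.95,0],"roll":0},{"linear":[0.23,-0.95,0],"roll":0},{"linear":[0.23,-0.95,0],"roll":0},{"linear":[0.23,-0.95,0],"roll":0},{"linear":[0.23,-0.95,0],"roll":0},{"linear":[0.23,-0.95,0],"roll":0},{"linear":[0.23,-0.7,0],"roll":0},{"linear":[0.2,-0.3,0],"roll":0}]' 0.3
python3 -m jog '[{"linear":[0,0,0],"roll":-0.85},{"linear":[0,0,0],"roll":-0.85},{"linear":[0,0,0],"roll":-0.85},{"linear":[0,0,0],"roll":-0.85},{"linear":[0,0,0],"roll":-0.85},{"linear":[0,0,0],"roll":0},{"linear":[0,0,0],"roll":0},{"linear":[0,0,0],"roll":0}]' 
python3 - <<'E'
from h import *
np.set_printoptions(precision=4,suppress=True)
s=env.observe();R=s['tool_rot'];c=optics.calibration('wrist');im=optics.get_image('wrist');cv2.imwrite('pics/w5.png',im[:,:,::-1])
for ct,a,mm in blobs(im,(8,150,120),(20,255,255),200,(200,100,450,300)):
    b=cv2.boxPoints(cv2.minAreaRect(ct));P=np.array([plane(c,p,.012) for p in b]);m=P.mean(0);print(a,'handle',m,P[:,:2])
    e=P-np.roll(P,1,0);print('edges in tool',(e@R)[:,:2],'delta tool units',((m-s['position'])@R)/.04)
t=optics.get_image('top');cv2.imwrite('pics/top1.png',t[:,:,::-1]);c=optics.calibration('top')
for ct,a,mm in blobs(t,(0,70,40),(8,255,255),4,(180,205,240,275)): print('bottle',a,mm,plane(c,mm,.05))
v=cv2.resize(t[200:300,170:440],None,fx=2.3,fy=2.3,interpolation=2); cv2.imwrite('pics/c5.png',np.vstack([cv2.resize(im,(440,330)),cv2.resize(v,(440,163))])[:,:,::-1])
E
```

```text
time_s: 7.63
position: [0.4669, -0.0827, 0.1794]
tool_rot: [[-1.0, 0.004, -0.003], [0.004, 1.0, 0.001], [0.003, 0.001, -1.0]]
ft_force: [1.0, 0.4, -0.3]
grip_width: 0.0555
gripper_force: 0.0
time_s: 8.3
position: [0.4678, -0.0797, 0.1802]
tool_rot: [[-0.933, -0.36, -0.001], [-0.36, 0.933, 0.001], [0.001, 0.001, -1.0]]
ft_force: [0.6, -0.2, -0.1]
grip_width: 0.0557
gripper_force: 0.0
1124.0 handle [ 0.4715 -0.0816  0.012 ] [[ 0.5058 -0.0756]
 [ 0.4417 -0.0996]
 [ 0.4373 -0.0881]
 [ 0.501  -0.0633]]
edges in tool [[-0.     -0.0132]
 [ 0.0684  0.0006]
 [-0.      0.0123]
 [-0.0684  0.0002]] delta tool units [-0.0718 -0.0818  4.2036]
bottle 16.0 [208.4615 228.8077] [0.5698 0.3132 0.05  ]
```

View pics/c5.png

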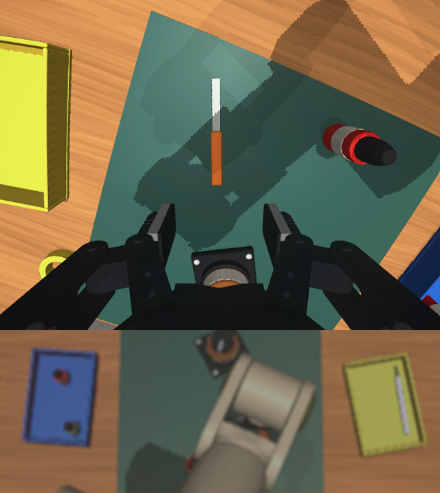

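The red bottle stands in the blue bin at top (208,229), and the handle is aligned with the fingers. I'm grasping the file.

```bash
python3 -m jog '[{"linear":[-0.07,-0.08,0.4],"roll":0},{"linear":[0,0,0.8],"roll":0},{"linear":[0,0,0.8],"roll":0},{"linear":[0,0,0.8],"roll":0},{"linear":[0,0,0.6],"roll":0},{"linear":[0,0,0.35],"roll":0},{"linear":[0,0,0.18],"roll":0},{"linear":[0,0,0],"roll":0},{"linear":[0,0,0],"roll":0}]'
python3 -m jog '[{"linear":[0,0,0],"roll":0},{"linear":[0,0,0],"roll":0},{"linear":[0,0,0],"roll":0},{"linear":[0,0,0],"roll":0},{"linear":[0,0,0],"roll":0},{"linear":[0,0,0],"roll":0},{"linear":[0,0,0],"roll":0}]' -1 40
```

```text
time_s: 9.15
position: [0.4721, -0.0819, 0.024]
tool_rot: [[-0.932, -0.361, 0.0], [-0.361, 0.932, -0.0], [-0.0, -0.0, -1.0]]
ft_force: [-0.2, -0.0, -0.4]
grip_width: 0.0554
gripper_force: 0.0
time_s: 9.73
position: [0.4722, -0.0819, 0.0245]
tool_rot: [[-0.932, -0.362, 0.001], [-0.362, 0.932, -0.001], [-0.001, -0.001, -1.0]]
ft_force: [0.0, -0.5, 6.0]
grip_width: 0.0127
gripper_force: 39.2
```

```bash
python3 -m jog '[{"linear":[0,0,-0.4],"roll":0},{"linear":[0,0,-0.8],"roll":0},{"linear":[0,0,-0.8],"roll":0},{"linear":[0,0,-0.8],"roll":0},{"linear":[0,0,-0.4],"roll":0},{"linear":[0,0,0],"roll":0.7},{"linear":[0,0,0],"roll":0.8},{"linear":[0,0,0],"roll":0.7},{"linear":[0,0,0],"roll":0},{"linear":[0,0,0],"roll":0},{"linear":[0,0,0],"roll":0}]'
python3 - <<'E'
from h import *
np.set_printoptions(precision=4,suppress=True)
s=env.observe();R=s['tool_rot'];c=optics.calibration('top');im=optics.get_image('top')
m=cv2.inRange(cv2.cvtColor(im,cv2.COLOR_RGB2HSV),(22,90,60),(38,255,255));m[:200]=0;m[290:]=0;m[:,:370]=0;m[:,445:]=0
m=cv2.morphologyEx(m,cv2.MORPH_CLOSE,np.ones((9,9)))
ct=max(cv2.findContours(m,0,1)[0],key=cv2.contourArea)
P=np.array([plane(c,p,.03)[:2] for p in cv2.boxPoints(cv2.minAreaRect(ct))]);print(P,P.mean(0))
w=optics.get_image('wrist');cv2.imwrite('pics/w6.png',w[:,:,::-1])
l=[P[i]-P[i-1] for i in range(4)];L=max(l,key=np.linalg.norm);L=L*np.sign(L[0]);u=L/np.linalg.norm(L);v=np.array([-u[1],u[0]])
print('yaw',np.degrees(np.arctan2(u[1],u[0])),[np.linalg.norm(x) for x in l])
g=P.mean(0)+.025*u+.012*v;print('target',g,'units',(np.r_[g,s['position'][2]]-s['position'])@R/.04)
print('bin x in tool',np.r_[u,0]@R)
E
```

```text
time_s: 10.65
position: [0.4718, -0.0818, 0.1517]
tool_rot: [[-0.984, -0.179, 0.0], [-0.179, 0.984, -0.0], [-0.0, -0.0, -1.0]]
ft_force: [-1.0, 0.1, 0.1]
grip_width: 0.0126
gripper_force: 39.3
[[ 0.6011 -0.2507]
 [ 0.6297 -0.3848]
 [ 0.436  -0.4181]
 [ 0.409  -0.2862]] [ 0.519  -0.3349]
yaw 9.735761202268327 [np.float64(0.1953005405178193), np.float64(0.13716689239498056), np.float64(0.19658019615873887), np.float64(0.134659684540204)]
target [ 0.5416 -0.3189] units [-0.6558 -6.1436  0.0003]
bin x in tool [-1.     -0.0098  0.0001]
```

```bash
python3 -m jog '[{"linear":[-0.04,-0.4,0],"roll":0},{"linear":[-0.1,-0.9,0],"roll":0},{"linear":[-0.1,-0.9,0],"roll":0},{"linear":[-0.1,-0.9,0],"roll":0},{"linear":[-0.1,-0.9,0],"roll":0},{"linear":[-0.1,-0.9,0],"roll":0},{"linear":[-0.08,-0.8,0],"roll":0},{"linear":[-0.04,-0.44,0],"roll":0},{"linear":[0,0,0],"roll":0},{"linear":[0,0,0],"roll":0},{"linear":[0,0,0],"roll":0},{"linear":[0,0,0],"roll":0}]'
python3 - <<'E'
from h import *
w=optics.get_image('wrist');cv2.imwrite('pics/w7.png',w[:,:,::-1])
E
```

```text
time_s: 11.75
position: [0.5412, -0.3177, 0.1517]
tool_rot: [[-0.984, -0.178, -0.0], [-0.178, 0.984, 0.0], [0.0, 0.0, -1.0]]
ft_force: [0.4, 0.2, -0.7]
grip_width: 0.0126
gripper_force: 39.3
```

View pics/w7.png

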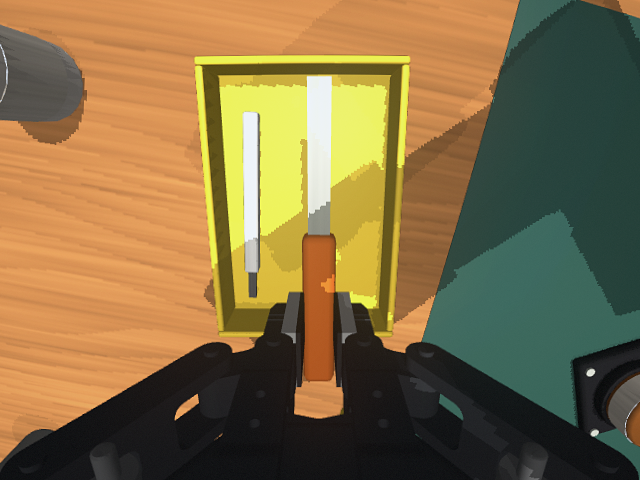

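The wrist view shows the file aligned with the yellow bin and clear of the knife at (251,200). The rim corners are at (195,58), (410,57), (391,334) and (219,334).

```bash
python3 - <<'E'
from h import *
np.set_printoptions(precision=4,suppress=True)
s=env.observe();R=s['tool_rot'];c=optics.calibration('wrist')
P=np.array([plane(c,p,.045) for p in [(195,57),(410,56),(391,335),(219,335)]]);print(P[:,:2],P.mean(0), (s['position']-P.mean(0))@R)
E
```

```text
[[ 0.4358 -0.4115]
 [ 0.4127 -0.2856]
 [ 0.5967 -0.2529]
 [ 0.6196 -0.3782]] [ 0.5162 -0.332   0.045 ] [-0.0272  0.0096 -0.1068]
```

```bash
python3 -m jog '[{"linear":[0,0,0.4],"roll":0},{"linear":[0,0,0.7],"roll":0},{"linear":[0,0,0.7],"roll":0},{"linear":[0,0,0.6],"roll":0},{"linear":[0,0,0.37],"roll":0},{"linear":[0,0,0.18],"roll":0},{"linear":[0,0,0],"roll":0},{"linear":[0,0,0],"roll":0}]'
python3 -m jog '[{"linear":[0,0,0],"roll":0},{"linear":[0,0,0],"roll":0},{"linear":[0,0,0],"roll":0},{"linear":[0,0,0],"roll":0},{"linear":[0,0,0],"roll":0}]' -0.2
python3 -m jog '[{"linear":[0,0,-0.3],"roll":0},{"linear":[0,0,-0.7],"roll":0},{"linear":[0,0,-0.9],"roll":0},{"linear":[0,0,-0.9],"roll":0},{"linear":[0,0,-0.6],"roll":0},{"linear":[0,0,0],"roll":0},{"linear":[0,0,0],"roll":0},{"linear":[0,0,0],"roll":0}]' 
python3 - <<'E'
from h import *
w=optics.get_image('wrist');cv2.imwrite('pics/w8.png',w[:,:,::-1]);print(env.observe()['q'])
c=optics.calibration('wrist')
for ct,a,mm in blobs(w,(5,150,80),(20,255,255),300,(200,150,450,480)):
  print(a,mm,plane(c,mm,.012),cv2.boundingRect(ct))
E
```

```text
time_s: 12.47
position: [0.5417, -0.3187, 0.0344]
tool_rot: [[-0.984, -0.178, 0.001], [-0.178, 0.984, -0.001], [-0.001, -0.001, -1.0]]
ft_force: [0.2, 0.4, 0.0]
grip_width: 0.0128
gripper_force: 39.3
time_s: 12.88
position: [0.5414, -0.3189, 0.034]
tool_rot: [[-0.984, -0.177, 0.0], [-0.177, 0.984, -0.0], [-0.0, -0.0, -1.0]]
ft_force: [-0.2, -0.4, 0.1]
grip_width: 0.0341
gripper_force: 0.0
time_s: 13.55
position: [0.541, -0.3185, 0.1692]
tool_rot: [[-0.984, -0.177, -0.001], [-0.177, 0.984, 0.001], [0.001, 0.001, -1.0]]
ft_force: [-0.8, 0.5, -1.0]
grip_width: 0.0343
gripper_force: 0.0
[-4.12783620e+01  3.32443531e+01  6.84347505e+01 -1.24377243e-04
  7.84488277e+01 -1.41475946e+02]
7123.5 [314. 372.] [ 0.67431918 -0.29816964  0.012     ] (263, 326, 103, 93)
1311.0 [317.49996948 230.99996948] [ 0.54035732 -0.31887655  0.012     ] (309, 190, 18, 83)
3228.5 [217.5 269.5] [ 0.58836904 -0.39625036  0.012     ] (200, 185, 36, 170)
7715.0 [420.77304077 243.87385559] [ 0.53600937 -0.23272308  0.012     ] (391, 150, 59, 190)
358.5 [206.  167.5] [ 0.50535503 -0.41349111  0.012     ] (200, 150, 13, 36)
```

The file is in the yellow bin, with its handle at (0.540,-0.319). Next is the cap. Tool yaw equals q1 - q6, so starting near q6 = -150 covers the whole turn in one grip. I'll look at the cap from above first.

```bash
python3 -m jog '[{"linear":[-0.25,0.4,-0.15],"roll":0},{"linear":[-0.45,0.715,-0.15],"roll":0},{"linear":[-0.45,0.715,-0.15],"roll":0},{"linear":[-0.45,0.715,-0.15],"roll":0},{"linear":[-0.45,0.715,-0.15],"roll":0},{"linear":[-0.45,0.715,-0.15],"roll":0},{"linear":[-0.45,0.715,-0.15],"roll":0},{"linear":[-0.45,0.715,-0.15],"roll":0},{"linear":[-0.45,0.715,-0.15],"roll":0},{"linear":[-0.45,0.715,-0.15],"roll":0},{"linear":[-0.2,0.315,0],"roll":0},{"linear":[0,0,0],"roll":0}]' 1
python3 -m jog '[{"linear":[0,0,0],"roll":0},{"linear":[0,0,0],"roll":0},{"linear":[0,0,0],"roll":0}]'
python3 - <<'E'
from h import *
c=optics.calibration('wrist');w=optics.get_image('wrist');cv2.imwrite('pics/w9.png',w[:,:,::-1])
E
```

```text
time_s: 14.6
position: [0.6683, -0.0024, 0.2282]
tool_rot: [[-0.984, -0.181, -0.002], [-0.181, 0.984, 0.001], [0.002, 0.001, -1.0]]
ft_force: [-0.9, 0.1, -1.0]
grip_width: 0.0855
gripper_force: 0.0
time_s: 14.85
position: [0.6675, -0.007, 0.229]
tool_rot: [[-0.985, -0.175, -0.001], [-0.175, 0.985, -0.0], [0.001, 0.0, -1.0]]
ft_force: [0.0, -0.8, 0.6]
grip_width: 0.0852
gripper_force: 0.0
```

View pics/w9.png

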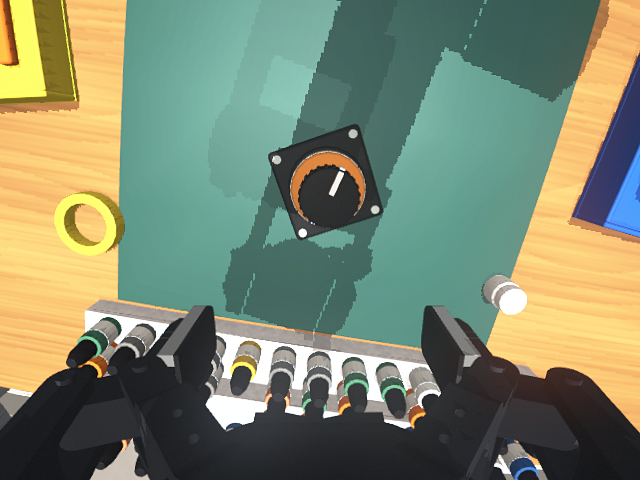

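The cap top is centred near (331,196), with its stripe pointing to (342,169). The base screws are at (277,160), (352,134), (376,210) and (303,233).

```bash
python3 - <<'E'
from h import *
np.set_printoptions(precision=4,suppress=True)
s=env.observe();R=s['tool_rot'];c=optics.calibration('wrist')
a=plane(c,(331,196),.095)
S=np.array([plane(c,p,.01) for p in [(277,160),(352,134),(376,210),(303,233)]]);print(a,S.mean(0),np.linalg.norm(S-np.roll(S,1,0),axis=1),'stripe len',np.linalg.norm(plane(c,(342,169),.095)-a))
t=np.r_[(a[:2]+S.mean(0)[:2])/2,s['position'][2]];print(t,(t-s['position'])@R/.04,s['q'])
E
```

```text
[ 0.6337 -0.0035  0.095 ] [ 0.6368 -0.0038  0.01  ] [0.0752 0.0742 0.076  0.0757] stripe len 0.020882716401882297
[ 0.6353 -0.0036  0.2292] [0.7789 0.2233 0.0007] [ -10.7327   34.8051   55.2053   -0.0114   90.0385 -110.8246]
```

```bash
python3 -m jog '[{"linear":[0.39,0.11,0.2],"roll":0},{"linear":[0.39,0.11,0.2],"roll":0},{"linear":[0,0,0.2],"roll":-0.99},{"linear":[0,0,0.2],"roll":-0.99},{"linear":[0,0,0],"roll":-0.99},{"linear":[0,0,0],"roll":-0.99},{"linear":[0,0,0],"roll":-0.99},{"linear":[0,0,0],"roll":-0.99},{"linear":[0,0,0],"roll":-0.99},{"linear":[0,0,0],"roll":-0.97},{"linear":[0,0,0],"roll":0},{"linear":[0,0,0],"roll":0}]' 1
python3 - <<'E'
from h import *
np.set_printoptions(precision=4,suppress=True)
c=optics.calibration('wrist');w=optics.get_image('wrist');cv2.imwrite('pics/w10.png',w[:,:,::-1])
s=env.observe();print(s['position'],s['q']);R=s['tool_rot']
uv,_=cv2.projectPoints(np.array([[.635,-.0036,.095]]),*(lambda M:(cv2.Rodrigues(M[:3,:3])[0],M[:3,3]))(np.linalg.inv(c['T'])),K(c),c['D']);u=uv.ravel();print('cap predicted px',u)
crop=w[200:400,220:420];cv2.imwrite('pics/w10c.png',cv2.resize(crop,None,fx=2.5,fy=2.5,interpolation=2)[:,:,::-1])
E
```

```text
time_s: 15.9
position: [0.6355, -0.0031, 0.1976]
tool_rot: [[-0.65, -0.76, -0.0], [-0.76, 0.65, -0.0], [0.0, 0.0, -1.0]]
ft_force: [1.0, -0.1, 0.8]
grip_width: 0.0855
gripper_force: 0.0
[ 0.6355 -0.003   0.1976] [ -10.9226   32.6042   64.5924   -0.0033   82.8064 -150.4201]
cap predicted px [318.7889 250.9183]
```

View pics/w10c.png

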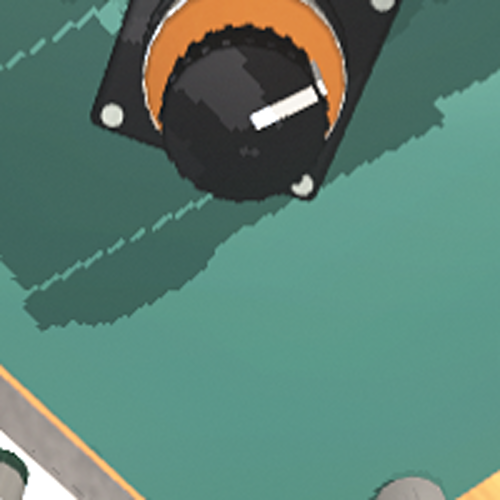

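The cap circle in the crop is centred at about (318.4,246.8) full-frame, 4 px from where my estimate predicted. That means about 2.5 mm along tool +x. I'll correct, descend to z≈0.089 and grip.

```bash
python3 -m jog '[{"linear":[0.06,0,0.4],"roll":0},{"linear":[0,0,0.6],"roll":0},{"linear":[0,0,0.6],"roll":0},{"linear":[0,0,0.5],"roll":0},{"linear":[0,0,0.4],"roll":0},{"linear":[0,0,0.21],"roll":0},{"linear":[0,0,0],"roll":0},{"linear":[0,0,0],"roll":0}]' 1
python3 -m jog '[{"linear":[0,0,0],"roll":0},{"linear":[0,0,0],"roll":0},{"linear":[0,0,0],"roll":0},{"linear":[0,0,0],"roll":0},{"linear":[0,0,0],"roll":0},{"linear":[0,0,0],"roll":0}]' -1 40
python3 -c "
from rig import env;s=env.observe();print(s['wrist_torque'],s['q'])"
```

```text
time_s: 16.62
position: [0.6343, -0.0044, 0.0897]
tool_rot: [[-0.648, -0.762, 0.0], [-0.762, 0.648, -0.0], [-0.0, -0.0, -1.0]]
ft_force: [0.1, 0.2, 0.1]
grip_width: 0.0855
gripper_force: 0.0
time_s: 17.12
position: [0.6349, -0.0047, 0.0904]
tool_rot: [[-0.647, -0.763, 0.003], [-0.763, 0.647, -0.001], [-0.001, -0.003, -1.0]]
ft_force: [1.4, -2.8, 6.5]
grip_width: 0.0438
gripper_force: 41.2
[-0.36247351 -0.21770772  0.02637786] [-1.10778106e+01  3.83153911e+01  7.27730017e+01 -2.67709152e-02
  6.87274698e+01 -1.50753797e+02]
```

```bash
python3 -m jog '[{"linear":[0,0,0.001],"roll":0.4},{"linear":[0,0,0.001],"roll":0.8},{"linear":[0,0,0.001],"roll":0.8},{"linear":[0,0,0.001],"roll":0.8},{"linear":[0,0,0.001],"roll":0.8},{"linear":[0,0,0.001],"roll":0.8},{"linear":[0,0,0.001],"roll":0.8},{"linear":[0,0,0.001],"roll":0.8},{"linear":[0,0,0.001],"roll":0.8},{"linear":[0,0,0.001],"roll":0.8},{"linear":[0,0,0.001],"roll":0.4},{"linear":[0,0,0],"roll":0}]'
python3 -c "
from rig import env;s=env.observe();print(s['wrist_torque'],s['q'][5])"
python3 -m jog '[{"linear":[0,0,0.001],"roll":0.4},{"linear":[0,0,0.001],"roll":0.8},{"linear":[0,0,0.001],"roll":0.8},{"linear":[0,0,0.001],"roll":0.8},{"linear":[0,0,0.001],"roll":0.8},{"linear":[0,0,0.001],"roll":0.8},{"linear":[0,0,0.001],"roll":0.8},{"linear":[0,0,0.001],"roll":0.8},{"linear":[0,0,0.001],"roll":0.8},{"linear":[0,0,0.001],"roll":0.8},{"linear":[0,0,0.001],"roll":0.8},{"linear":[0,0,0],"roll":0}]'
python3 -c "
from rig import env;s=env.observe();print(s['wrist_torque'],s['q'][5])"
```

```text
time_s: 18.12
position: [0.6351, -0.0048, 0.09]
tool_rot: [[-0.986, -0.166, 0.003], [-0.166, 0.986, -0.001], [-0.003, -0.002, -1.0]]
ft_force: [2.1, -3.2, 5.7]
grip_width: 0.0442
gripper_force: 41.2
[-0.47349018 -0.34768326 -0.10641872] -110.63775832047331
time_s: 19.12
position: [0.6351, -0.005, 0.0895]
tool_rot: [[-0.843, 0.538, 0.004], [0.538, 0.843, -0.002], [-0.004, 0.001, -1.0]]
ft_force: [2.7, -4.1, 5.8]
grip_width: 0.0436
gripper_force: 41.2
[-0.62218027 -0.40544663 -0.08718212] -68.5425998529923
```

```bash
cat > t.py <<'E'
from h import *
s=env.observe();R=s['tool_rot'];print('Tz',round(s['wrist_torque'][2],3),'yaw',round(np.degrees(np.arctan2(R[1][1],R[0][1])),2))
E
python3 -m jog '[{"linear":[0,0,0.001],"roll":0.5},{"linear":[0,0,0.001],"roll":0.8},{"linear":[0,0,0.001],"roll":0.8},{"linear":[0,0,0.001],"roll":0.5},{"linear":[0,0,0],"roll":0}]' >/dev/null; python3 t.py
python3 -m jog '[{"linear":[0,0,0.001],"roll":0.5},{"linear":[0,0,0.001],"roll":0.8},{"linear":[0,0,0.001],"roll":0.8},{"linear":[0,0,0.001],"roll":0.5},{"linear":[0,0,0],"roll":0}]' >/dev/null; python3 t.py
python3 -m jog '[{"linear":[0,0,0.001],"roll":0.5},{"linear":[0,0,0.001],"roll":0.8},{"linear":[0,0,0.001],"roll":0.8},{"linear":[0,0,0.001],"roll":0.5},{"linear":[0,0,0],"roll":0}]' ; python3 t.py
```

```text
Tz -0.001 yaw 44.54
Tz -0.07 yaw 31.54
time_s: 20.37
position: [0.635, -0.0052, 0.0891]
tool_rot: [[-0.318, 0.948, 0.003], [0.948, 0.318, -0.002], [-0.003, 0.003, -1.0]]
ft_force: [1.5, -5.1, 6.3]
grip_width: 0.0436
gripper_force: 41.2
Tz -0.08 yaw 18.54
```

```bash

python3 -m jog '[{"linear":[0,0,0.001],"roll":0.5},{"linear":[0,0,0.001],"roll":0.8},{"linear":[0,0,0.001],"roll":0.8},{"linear":[0,0,0.001],"roll":0.5},{"linear":[0,0,0],"roll":0}]' >/dev/null; python3 t.py
python3 -m jog '[{"linear":[0,0,0.001],"roll":0.5},{"linear":[0,0,0.001],"roll":0.8},{"linear":[0,0,0.001],"roll":0.8},{"linear":[0,0,0.001],"roll":0.5},{"linear":[0,0,0],"roll":0}]' >/dev/null; python3 t.py
python3 -m jog '[{"linear":[0,0,0.001],"roll":0.5},{"linear":[0,0,0.001],"roll":0.8},{"linear":[0,0,0.001],"roll":0.8},{"linear":[0,0,0.001],"roll":0.5},{"linear":[0,0,0],"roll":0}]' ; python3 t.py
```

```text
Tz -0.037 yaw 5.53
Tz 0.955 yaw -7.31
time_s: 21.62
position: [0.6357, -0.0028, 0.0886]
tool_rot: [[0.347, 0.938, 0.005], [0.938, -0.347, 0.001], [0.003, 0.004, -1.0]]
ft_force: [6.0, 6.5, 4.2]
grip_width: 0.0437
gripper_force: 41.6
Tz 0.89 yaw -20.31
```

The torque jumped to about 0.95 N m between yaw 5.5 and -7.3, then the pads slipped at the stop. The cap is home, so I'll back off in small steps to find where the torque releases.

```bash

for i in 1; do :; done
python3 -m jog '[{"linear":[0,0,0],"roll":-0.5},{"linear":[0,0,0],"roll":0},{"linear":[0,0,0],"roll":0}]' >/dev/null; python3 t.py
python3 -m jog '[{"linear":[0,0,0],"roll":-0.5},{"linear":[0,0,0],"roll":0},{"linear":[0,0,0],"roll":0}]' >/dev/null; python3 t.py
python3 -m jog '[{"linear":[0,0,0],"roll":-0.5},{"linear":[0,0,0],"roll":0},{"linear":[0,0,0],"roll":0}]' >/dev/null; python3 t.py
python3 -m jog '[{"linear":[0,0,0],"roll":-0.5},{"linear":[0,0,0],"roll":0},{"linear":[0,0,0],"roll":0}]' ; python3 t.py
```

```text
Tz 0.113 yaw -17.76
Tz 0.02 yaw -15.26
Tz 0.084 yaw -12.76
time_s: 22.62
position: [0.6353, -0.0027, 0.0886]
tool_rot: [[0.178, 0.984, 0.004], [0.984, -0.178, 0.002], [0.003, 0.004, -1.0]]
ft_force: [3.8, 6.2, 4.9]
grip_width: 0.0438
gripper_force: 41.7
Tz 0.063 yaw -10.26
```

The torque released within about 2.5°, so the stop is at yaw ≈ -18.5. I'll track the stripe's world angle numerically as an independent check.

```bash
cat > st.py <<'E'
from h import *
def stripe(im,c,zt=.0935):
    uv,_=cv2.projectPoints(np.array([[.635,-.0038,zt]]),*(lambda M:(cv2.Rodrigues(M[:3,:3])[0],M[:3,3]))(np.linalg.inv(c['T'])),K(c),c['D']);u=uv.ravel()
    x,y=map(int,u);out=[]
    for ct,a,m in blobs(im,(0,0,150),(180,60,255),10,(x-45,y-45,x+45,y+45)):
        P=np.array([plane(c,p[0],zt)[:2] for p in ct]);d=P.mean(0)-[.635,-.0038]
        v=np.linalg.svd(P-P.mean(0))[2][0];v=v*np.sign(v@d)
        out.append((int(a),np.round(m,0),'r',round(np.linalg.norm(d)*1e3,1),'dir',round(np.degrees(np.arctan2(v[1],v[0])),1),'len',round(np.ptp((P-P.mean(0))@v)*1e3,1)))
    return u,out
if __name__=='__main__':
    c=optics.calibration('wrist');im=optics.get_image('wrist');print(stripe(im,c))
E
python3 st.py; python3 t.py; python3 - <<'E'
from h import *
w=cv2.imread('pics/w10.png');p=[(320,247),(345,238)] # before: stripe from the crop
# tool yaw 139.6 then; image up=tool x, right=tool y
R=env.observe()['tool_rot']
y=np.radians(139.55);tx=np.array([np.cos(y+np.pi/2),np.sin(y+np.pi/2)]);print('toolx',tx)
ty=np.array([np.cos(y),np.sin(y)]);d=ty*65+tx*28/0.95;print('stripe dir before',np.degrees(np.arctan2(d[1],d[0])))
E
```

```text
(array([317.08458834, 343.07126819]), [(476, array([341., 325.]), 'r', np.float64(11.7), 'dir', np.float64(37.0), 'len', np.float64(18.5)), (26, array([358., 302.]), 'r', np.float64(23.5), 'dir', np.float64(104.4), 'len', np.float64(3.8))])
Tz 0.061 yaw -10.27
toolx [-0.64878422 -0.76097243]
stripe dir before 163.94150214369995
```

Stripe: 164° at the start and 37° now, so home is about 28.5°. Onset at yaw ≈ 4.5° fits. The target is stripe ≈ 118.5°, so +81.5° more, which is 16.3 units.

```bash
python3 -m jog '[{"linear":[0,0,-0.001],"roll":-0.4},{"linear":[0,0,-0.001],"roll":-0.8},{"linear":[0,0,-0.001],"roll":-0.8},{"linear":[0,0,-0.001],"roll":-0.8},{"linear":[0,0,-0.001],"roll":-0.8},{"linear":[0,0,-0.001],"roll":-0.8},{"linear":[0,0,-0.001],"roll":-0.8},{"linear":[0,0,-0.001],"roll":-0.8},{"linear":[0,0,-0.001],"roll":-0.8},{"linear":[0,0,-0.001],"roll":-0.8},{"linear":[0,0,-0.001],"roll":-0.4},{"linear":[0,0,0],"roll":0}]' >/dev/null
python3 st.py; python3 t.py
python3 -m jog '[{"linear":[0,0,-0.001],"roll":-0.5},{"linear":[0,0,-0.001],"roll":-0.9},{"linear":[0,0,-0.001],"roll":-0.9},{"linear":[0,0,-0.001],"roll":-0.9},{"linear":[0,0,-0.001],"roll":-0.9},{"linear":[0,0,-0.001],"roll":-0.9},{"linear":[0,0,-0.001],"roll":-0.9},{"linear":[0,0,-0.001],"roll":-0.9},{"linear":[0,0,-0.001],"roll":-0.9},{"linear":[0,0,-0.001],"roll":-0.6},{"linear":[0,0,0],"roll":0},{"linear":[0,0,0],"roll":0}]'
python3 st.py; python3 t.py
python3 - <<'E'
from h import *
for n,col,roi,z in [('top',((0,70,40),(8,255,255)),(180,205,240,275),.05),('top',((5,90,60),(20,255,255)),(380,205,440,285),.015)]:
    c=optics.calibration(n);im=optics.get_image(n)
    for ct,a,m in blobs(im,*col,4,roi): print(a,m,plane(c,m,z))
E
```

```text
(array([318.61887221, 342.49451742]), [(476, array([340., 325.]), 'r', np.float64(11.0), 'dir', np.float64(77.5), 'len', np.float64(18.5)), (46, array([358., 302.]), 'r', np.float64(23.1), 'dir', np.float64(147.1), 'len', np.float64(4.9))])
Tz 0.138 yaw 29.75
time_s: 24.72
position: [0.6327, -0.0042, 0.0891]
tool_rot: [[-0.947, 0.322, -0.003], [0.322, 0.947, -0.0], [0.003, -0.001, -1.0]]
ft_force: [-8.4, -1.6, 11.8]
grip_width: 0.044
gripper_force: 42.3
(array([320.01862634, 342.71165937]), [(479, array([340., 325.]), 'r', np.float64(10.7), 'dir', np.float64(118.5), 'len', np.float64(18.6)), (62, array([360., 302.]), 'r', np.float64(23.0), 'dir', np.float64(-160.7), 'len', np.float64(5.1))])
Tz 0.083 yaw 71.21
18.0 [207.50001526 228.50001526] [0.57087266 0.31644409 0.05      ]
4661.0 [409.5 244.5] [ 0.52266037 -0.35047599  0.015     ]
```

The stripe is at 118.5°, 90° back from home, with the grip at 42 N and no slip. I'll settle and hand in.

```bash
python3 -m jog '[{"linear":[0,0,0],"roll":0},{"linear":[0,0,0],"roll":0},{"linear":[0,0,0],"roll":0},{"linear":[0,0,0],"roll":0}]' | tail -2; python3 -c "
from rig import env;print(env.close_job())"
```

```text
grip_width: 0.0436
gripper_force: 42.3
the job is handed in; nothing more can be done
None
```

I handed the job in at about 25 s, with no verdict returned: the red bottle is in the blue bin, the file is in the yellow bin, and the cap was screwed home, backed off about 90° by its stripe and is still gripped at 42 N.

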